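Find and seat the loose riser cap

ROBOT

A 6-joint arm with a two-finger parallel gripper is mounted at the origin on the work surface. World frame = base frame: x ahead of the robot, y to its left, z up, the work surface at z = 0. Lengths are in m, angles in rad, forces in N, time in s.
With the tool pointing down it reaches from about 0.25 to 0.725 m from the base axis. Payload 4 kg.
Tool frame: the origin (TCP) lies at the very end of the fingers, on their centre line; the grasp point (between the pads) lies 19 mm behind it; x points along the fingers, y is the direction in which the jaws open and shut, and the axes are right-handed (so a half turn about x gives the same grasp; the last joint's range is limited). The gripper opens to 85 mm and grips with 20 to 120 N. Pads are 22 mm wide; open, the fingers measure 114 mm over their backs; the gripper's body (76 mm by 85 mm) begins 54 mm behind the grasp point. The pads swing forward as they close: fully open they stand 13 mm farther back than shut.
Start: joints at [1.206, 0.241, 0.005, 1.335, 0, 1.571], TCP at [0.178, 0.467, 0.231] pointing down, gripper open.
Joint ranges: [-2.72, 2.72], [-1.05, 1.87], [-1.09, 1.28], [-1.99, 2.15], [-1.42, 1.44], [-3.14, 3.14]. Speed limits (rad/s): [2.79, 2.79, 3.14, 3.14, 3.14, 3.14].

INTERFACE

Orientations are given as a unit quaternion [x, y, z, w].
In Python, from workcell import get_obs, camera, job_done gives the robot as it stands. The module is installed in compiled form; this text tells all that it offers.
- The arm moves only by the tool arm_command, never from a script. Its argument "motion" is a list of rows, each an object of numbers: "x", "y", "z": the shift along the tool's x, y, z in m; "roll": the turn about the tool's x in rad; "fingers": the opening, from 0 (shut) to 1 (fully open). A call has 1 to 20 rows; each row shifts and turns the pose as measured when the row begins, along the tool's axes as they then stand; what a row does not reach is not made up. A row lasts 1/12 s, in which the tool goes at most 41.7 mm and 7.16 degrees, less where a joint would pass 70% of its speed; a pose out of reach is approached as far as the arm can. A call is refused whole if a number of a shift passes 0.0417 or a number of a turn 0.125, either way. A call with a gripper value outside its range is refused whole. The fingers move at their own pace and stop on an object; the grip force is fixed at half the most. Time passes only in rows, so rows that do not move let the fingers close. It gives the time, the measured TCP pose, the force and the opening at its end, in the units of the state.
- get_obs(): the state, without advancing time (a new reading comes with each control period).
- camera(name): name is "side" or "top" or "wrist"; returns a dict with "frame" (420x560x3 uint8, red, green, blue), "intrinsics" (3x3 intrinsics, pixels), "k1" (the pictures are not rectified: a ray, as slopes to the right and down, at radius r is drawn at 1 + k1 r^2 times it, then the intrinsics apply), "rvec" (rotation vector, rad) and "tvec" (3), from world to camera coordinates, as OpenCV has them. Camera axes: x right, y down, z forward; pixel columns grow to the right and rows downward; lengths in m; the calibration is good to about 2 mm. A picture is of the moment at which its call begins. There is no depth.
- job_done(): hands the job in, once; it reports no verdict.
The state is a dict: "clock": time; "joint_pos": joint angles; "joint_vel": joint speeds; "tau": joint torques, N m; "eef_pos": TCP position; "tool_rot": TCP orientation; "ft_force": force on the tool from outside, world axes, zero at the start; "ft_torque": the same for the moment, N m; "grip_width": finger opening in m.
Only numpy, scipy, OpenCV 4.12 (cv2) and the standard library are available. Lean on these libraries where they do the work, as an engineer would, in place of code of your own. Each camera call takes 0.05 s, during which the arm holds its last target.

TASK

One of the five identical green caps on the irrigation header is not pushed home. With shut fingertips press lightly near the edge of the caps, one after another, until you find the one that rocks; then press that one straight down at its middle until it is fully home and level, and move clear. Do not hammer the caps, do not lift or pull any cap off, and leave the other things on the header and bench where they are.

Things in the scene. Friction and masses are not known exactly. Their poses are not given: they have to be found in the camera images.
- header: grey irrigation header box fixed on the bench, 286 x 426 x 60 mm (x, y, z), with a flat metal deck; origin at the centre of its underside, z up, x away from the robot; turned by up to 15 degrees. Five upright 75 mm riser pipes come out of the deck, cut to uneven lengths, each closed by a cap; neighbouring caps are about 125 mm apart between centres.
- cap1: round green push-on pipe cap, far row, left (+y of the box): flat top 86 mm across, skirt 17 mm deep, about 90 g; origin at the centre of the flat top face, z up out of it. All five caps look alike; tops stand 91 to 99 mm above the bench, and the height does not tell which cap is loose.
- cap2: round green push-on pipe cap, far row, middle: like cap1. The four sound caps rest on their pipe's rim all round and do not give, wherever they are pressed.
- cap3: round green push-on pipe cap, far row, right: like cap1. The loose cap (any of the five) is perched 7 mm above its rim on a tight stopper 12 mm across under its middle. A light push (1 to 5 N) about 30 mm from its centre rocks it by 0.1 to 0.25 rad: that side sinks 3 to 6 mm and meets the rim; let go, it swings back.
- cap4: round green push-on pipe cap, near row (robot side), left: like cap1. Pressed straight down at its middle, the loose cap's stopper gives at about 10 N and slides 7 mm until the cap meets the rim (then rigid); it stays down. Pressing its edge does not seat it.
- cap5: round green push-on pipe cap, near row, right: like cap1.
- clay_pot: small open terracotta pot, 48 mm wide, 45 mm tall, standing on the header box's deck; origin at the centre of its underside. Leave alone.
- coupling: brass pipe coupling, a 40 mm wide, 34 mm tall tube standing on the deck; origin at the centre of its underside. Leave alone.
- plug: small stepped brass plug, 24 mm wide and tall, standing on the deck near the robot-side edge, between the two nearer caps; origin at the centre of its underside. Leave alone.
- trowel: hand trowel lying on the bench, about 300 mm long, under 30 mm high; origin on the bench under its middle, x along it towards the blade. Leave alone.
- screwdriver: screwdriver lying on the bench, under 40 mm high; x along it towards the tip. Leave alone.
- feed_jar: closed jar, 68 mm wide, 90 mm tall, standing on the bench; origin at the centre of its underside. Leave alone.
- basket: empty green plastic pot, 90 mm wide, 80 mm tall, standing on the bench; origin at the centre of its underside. Leave alone.
There are look-alikes about, which are no part of the job. What is shaped like the cap2 but pink is not meant.

How it is judged:
By the outcome, as a careful person would: the job done as asked, in the order asked, and still so for the second after the job is handed in, with the robot touching nothing.
It also fails if it takes over 72 s, if anything falls off the work surface, if the arm or the gripper's body presses on something with over 40 N, if the wrist force passes 120 N, or if a joint passes its speed limit or range.

## Working session

There is one attempt and no reset: what is moved stays moved. The work goes in short steps, Python scripts to look and compute and a tool call to move; the robot and the scene stay as the last step left them, time stands still between calls to the robot, and variables do not carry over. Pictures are saved under pics/ and viewed, and the job is handed in when it is done.

Besides the shell and the picture viewer there is one more tool, called after "Call:" by a JSON object that holds its "fn" and its "kwargs". arm_command: Moves the arm, as the interface text tells. Its arguments: {"type":"object","properties":{"motion":{"type":"array","items":{"type":"object","properties":{"x":{"type":"number"},"y":{"type":"number"},"z":{"type":"number"},"roll":{"type":"number"},"fingers":{"type":"number"}}}}},"required":["motion"]}

```bash
mkdir -p pics
cat > h.py <<'E'
import numpy as np, cv2
from workcell import get_obs, camera
def ray(c,u,v):
    K=c["intrinsics"];K=np.array(K);k=c["k1"]
    d=np.array([(u-K[0,2])/K[0,0],(v-K[1,2])/K[1,1]])
    s=d.copy()
    for _ in range(30): s=d/(1+k*(s@s))
    R=cv2.Rodrigues(np.array(c["rvec"],float))[0];t=np.array(c["tvec"],float).ravel()
    return -R.T@t, R.T@np.array([s[0],s[1],1])
def onz(c,u,v,z):
    o,d=ray(c,u,v); return o+d*(z-o[2])/d[2]
def proj(c,P):
    K=np.array(c["intrinsics"]);R=cv2.Rodrigues(np.array(c["rvec"],float))[0]
    p=R@np.array(P,float)+np.array(c["tvec"],float).ravel();s=p[:2]/p[2];s=s*(1+c["k1"]*(s@s))
    return K[0,0]*s[0]+K[0,2],K[1,1]*s[1]+K[1,2]
def snap(n,f):
    c=camera(n);cv2.imwrite("pics/"+f,c["frame"][:,:,::-1]);return c
E
python3 - <<'E'
from h import *
import pickle
cs={n:snap(n,n+"0.png") for n in("side","top","wrist")}
pickle.dump(cs,open("c0.pkl","wb"))
o=get_obs();print(o)
for n,c in cs.items():print(n,ray(c,280,210))
E
```

```text
{'clock': 0.15, 'joint_pos': array([ 1.20596938e+00,  2.41241056e-01,  4.07917751e-03,  1.33520656e+00,
       -3.26560163e-05,  1.57079266e+00]), 'joint_vel': array([ 0.00061869, -0.00076186,  0.00301808, -0.0020005 , -0.0018784 ,
       -0.00213554]), 'tau': array([ 4.85046603e-04, -3.72636545e+01,  2.52638340e+01,  1.23485908e-02,
        4.38821860e-05, -8.96252118e-06]), 'eef_pos': array([0.17823908, 0.46665981, 0.23063427]), 'tool_rot': array([ 0.12772165,  0.69546449, -0.12881904,  0.69528554]), 'ft_force': array([0.04173943, 0.26335092, 0.31583395]), 'ft_torque': array([-0.00101641,  0.0435632 ,  0.04124676]), 'grip_width': 0.08555195275657726}
side (array([ 0.27907719, -1.00704003,  0.67881776]), array([ 0.19058602,  0.8462058 , -0.4976393 ]))
top (array([0.44863348, 0.00175123, 1.271246  ]), array([ 0.03926647,  0.0016428 , -0.99936318]))
wrist (array([0.10810691, 0.49370261, 0.37268118]), array([ 0.27500541, -0.10869305, -0.95529259]))
```

View pics/top0.png

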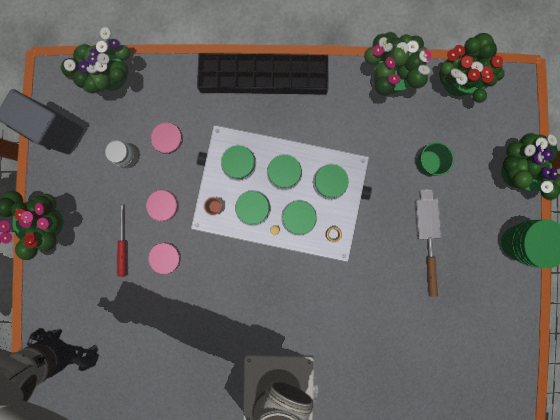

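View pics/side0.png

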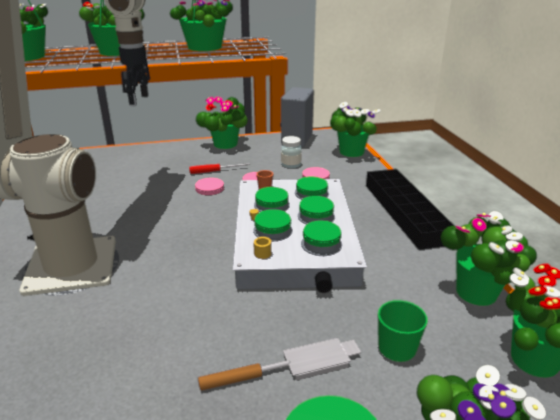

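The top view shows five green caps: cap1 (238,162), cap2 (284,171), cap3 (331,181), cap4 (252,208) and cap5 (299,217). Possible confusions are the pink discs at (166,138), (161,206) and (164,258), the green basket at (435,158), and the green planters at the right edge. I choose the five green discs on the header. Next I measure them.

Run:
```python
from h import *
import pickle
cs=pickle.load(open("c0.pkl","rb"))
res={}
for n in("top","side"):
    c=cs[n];f=c["frame"];hsv=cv2.cvtColor(f,cv2.COLOR_RGB2HSV)
    v=hsv[...,2]
    m=cv2.inRange(hsv,(50,120,60),(85,255,255))
    cn,_=cv2.findContours(m,cv2.RETR_EXTERNAL,cv2.CHAIN_APPROX_NONE)
    for k in cn:
        a=cv2.contourArea(k)
        if a<300 or a>2500: continue
        M=cv2.moments(k);u,w=M["m10"]/M["m00"],M["m01"]/M["m00"]
        e=cv2.fitEllipse(k)
        print(n,round(u,1),round(w,1),a,np.round(e[1],1),np.round(onz(c,u,w,.095),4), "V",[int(x) for x in np.percentile(v[int(w)-3:int(w)+3,int(u)-3:int(u)+3],[10,90])])
t=cs["top"];im=t["frame"][115:275,180:380,::-1];cv2.imwrite("pics/crop.png",cv2.resize(im,None,fx=4,fy=3.7,interpolation=cv2.INTER_CUBIC))
s=cs["side"];im=s["frame"][165:295,225:370,::-1];cv2.imwrite("pics/crops.png",cv2.resize(im,None,fx=4.5,fy=4.5,interpolation=cv2.INTER_CUBIC))
```

```text
top 542.3 244.1 1462.0 [42.4 50.2] [ 0.4169 -0.6977  0.095 ] V [118, 120]
top 522.9 174.1 371.5 [19.2 31.5] [ 0.6029 -0.6435  0.095 ] V [63, 87]
top 436.6 158.5 770.5 [30.8 31.9] [ 0.6379 -0.405   0.095 ] V [104, 127]
side 329.8 409.5 1476.0 [24.2 94.9] [ 0.4477 -0.5842  0.095 ] V [180, 180]
side 462.2 392.5 467.5 [29.8 54.2] [ 0.6476 -0.6008  0.095 ] V [105, 142]
side 535.1 346.9 2322.0 [49.2 68.1] [ 0.8147 -0.5468  0.095 ] V [65, 81]
side 400.2 329.2 2312.5 [47.9 63. ] [ 0.6138 -0.4564  0.095 ] V [100, 141]
side 476.8 274.5 2099.0 [44.6 66.4] [ 0.8283 -0.349   0.095 ] V [82, 84]
side 321.6 233.2 772.5 [26.6 37.2] [ 0.5707 -0.1358  0.095 ] V [181, 181]
side 272.2 221.1 694.0 [24.7 36. ] [ 0.4737 -0.0609  0.095 ] V [181, 181]
side 271.2 197.1 521.0 [20.6 32.5] [0.4952 0.0547 0.095 ] V [180, 181]
side 314.0 197.8 1063.0 [31.4 46.9] [0.6004 0.028  0.095 ] V [93, 180]
side 351.0 135.8 927.0 [31.4 46.6] [0.8403 0.4178 0.095 ] V [57, 87]
side 223.0 126.0 1100.5 [42.2 49.9] [0.4373 0.5992 0.095 ] V [59, 99]
side 33.5 37.6 758.0 [23.2 55.9] [-0.5913  2.5709  0.095 ] V [76, 79]
side 104.0 32.0 943.0 [25.  51.5] [-0.1456  2.6527  0.095 ] V [86, 87]
side 202.6 26.3 1676.5 [49.9 55.2] [0.5378 2.7187 0.095 ] V [79, 88]
```

```bash
sleep 1
```

```text
(no output)
```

View pics/crop.png

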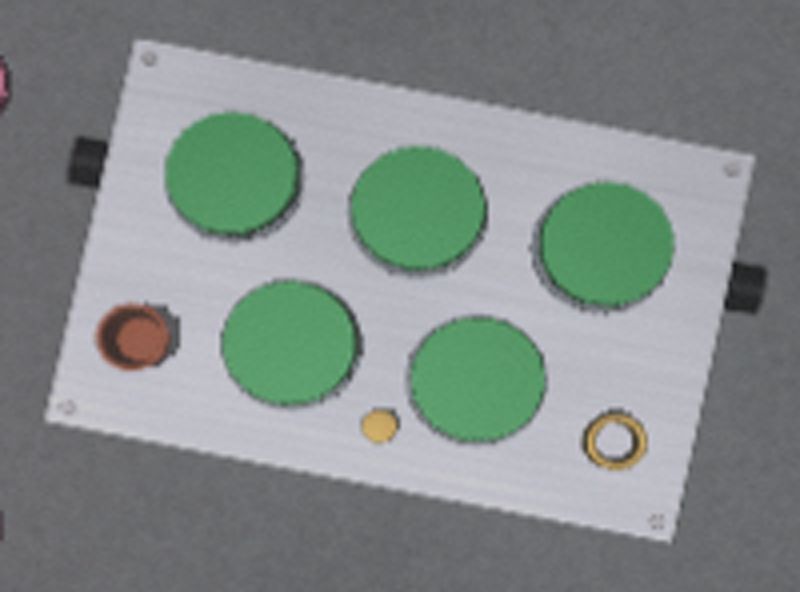

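View pics/crops.png

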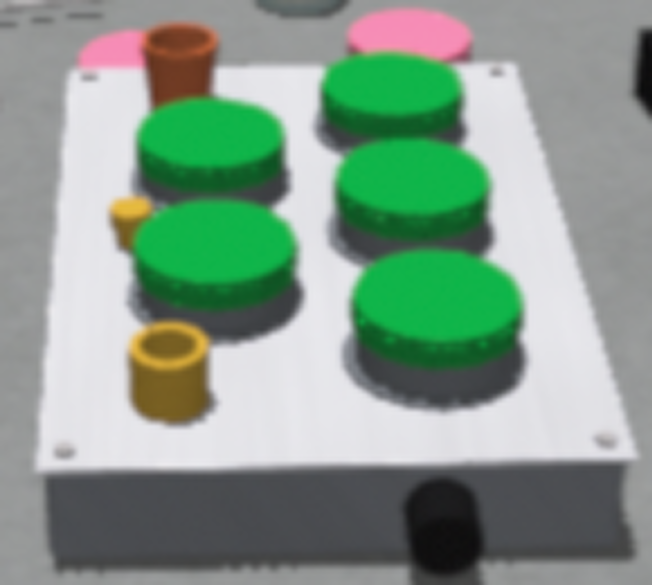

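The crops confirm five bright green discs on the deck. The pot, plug and coupling sit clear beside them, and the pink discs are off the header.

Run:
```python
from h import *
import pickle
cs=pickle.load(open("c0.pkl","rb"))
c=cs["top"];f=c["frame"];hsv=cv2.cvtColor(f,cv2.COLOR_RGB2HSV);print(hsv[162,238],hsv[217,299])
m=cv2.inRange(hsv,(50,100,40),(85,255,255));m[:115]=0;m[275:]=0;m[:,:190]=0;m[:,380:]=0
m=cv2.inRange(hsv,(45,80,80),(90,255,255)) & np.pad(np.full((160,190),255,np.uint8),((115,145),(190,180)))
cn,_=cv2.findContours(m,cv2.RETR_EXTERNAL,cv2.CHAIN_APPROX_NONE)
T=[]
for k in cn:
    if cv2.contourArea(k)<300: continue
    T.append(cv2.fitEllipse(k))
T.sort(key=lambda e:(e[0][1]>198-0+ (e[0][0]-284)*.2-0, e[0][0]))
s=cs["side"];sh=cv2.cvtColor(s["frame"],cv2.COLOR_RGB2HSV)
ms=((sh[...,0]>45)&(sh[...,0]<90)&(sh[...,1]>120)&(sh[...,2]>150)).astype(np.uint8)*255
cn,_=cv2.findContours(ms,cv2.RETR_EXTERNAL,cv2.CHAIN_APPROX_NONE)
S=[cv2.fitEllipse(k) for k in cn if 200<cv2.contourArea(k)<1000]
S=[e for e in S if 225<e[0][0]<370 and 165<e[0][1]<290]
for e in S: print("side",np.round(e[0],1),np.round(e[1],1))
for e in T:
    p=onz(c,*e[0],.095);q=proj(s,p)
    b=min(S,key=lambda x:np.hypot(x[0][0]-q[0],x[0][1]-q[1]))
    o1,d1=ray(c,*e[0]);o2,d2=ray(s,*b[0]);A=np.c_[d1,-d2];l=np.linalg.lstsq(A,o2-o1,rcond=None)[0]
    P,Q=o1+d1*l[0],o2+d2*l[1]
    print(np.round(e[0],1),np.round(e[1],1),"planez.095",np.round(p,4),"tri",np.round((P+Q)/2,4),"gap",round(np.linalg.norm(P-Q),4))
for n,u,v,z in(("plug",275,230,.084),("pot",214,206,.1),("coup",333,234,.094)):print(n,np.round(onz(c,u,v,z),3))
```

```text
[ 68 111 147] [ 68 106 156]
side [321.8 230.3] [18.8 35.9]
side [272.1 218.3] [17.2 34.4]
side [316.1 203.7] [15.2 32.5]
side [271.2 194.1] [14.  30.9]
side [311.4 183.1] [12.2 29.8]
[237.5 161.5] [31.4 31.8] planez.095 [0.619  0.1166 0.095 ] tri [0.6192 0.117  0.0908] gap 0.0008
[284.1 170.9] [32.  32.3] planez.095 [ 0.5964 -0.0049  0.095 ] tri [ 0.5962 -0.0049  0.0963] gap 0.0001
[331.1 180.7] [31.9 32.3] planez.095 [ 0.5734 -0.1273  0.095 ] tri [ 0.5734 -0.1272  0.097 ] gap 0.0005
[252.  207.2] [31.8 32.3] planez.095 [0.5006 0.0762 0.095 ] tri [0.5003 0.0765 0.0916] gap 0.001
[299.  217.1] [32.2 32.4] planez.095 [ 0.4776 -0.0457  0.095 ] tri [ 0.4771 -0.0457  0.0933] gap 0.001
plug [0.443 0.016 0.084]
pot [0.502 0.174 0.1  ]
coup [ 0.436 -0.134  0.094]
```

```bash
cat >> h.py <<'E'
from scipy.spatial.transform import Rotation as Ro
CAP={1:(.6192,.1168,.0908),2:(.5963,-.0049,.0963),3:(.5734,-.1272,.097),4:(.5004,.0764,.0916),5:(.4773,-.0457,.0933)}
def st():
    o=get_obs();R=Ro.from_quat(o["tool_rot"]).as_matrix()
    print("t",round(o["clock"],2),"p",np.round(o["eef_pos"],4),"F",np.round(o["ft_force"],2),"M",np.round(o["ft_torque"],3),"q",np.round(o["joint_pos"],2),"w",round(o["grip_width"],4))
    return o,R
def go(P):
    o,R=st();d=R.T@(np.array(P)-o["eef_pos"]);print("tool delta",np.round(d,4));return d
E
python3 - <<'E'
from h import *
o,R=st();print(np.round(R,3))
c=np.array(CAP[4]); z=R[:,2]
for s in(1,-1):
    go([c[0]+s*.03*z[0],c[1]+s*.03*z[1],.17])
E
```

```text
t 0.15 p [0.1782 0.4667 0.2306] F [0.04 0.26 0.32] M [-0.001  0.044  0.041] q [ 1.21  0.24  0.    1.34 -0.    1.57] w 0.0856
[[-0.001  0.357  0.934]
 [-0.001  0.934 -0.357]
 [-1.    -0.002  0.   ]]
t 0.15 p [0.1782 0.4667 0.2306] F [0.04 0.26 0.32] M [-0.001  0.044  0.041] q [ 1.21  0.24  0.    1.34 -0.    1.57] w 0.0856
tool delta [ 0.061  -0.2495  0.4702]
t 0.15 p [0.1782 0.4667 0.2306] F [0.04 0.26 0.32] M [-0.001  0.044  0.041] q [ 1.21  0.24  0.    1.34 -0.    1.57] w 0.0856
tool delta [ 0.061  -0.2495  0.4102]
```

Call:
{"fn": "arm_command", "kwargs": {"motion": [{"x": 0.003, "y": -0.0125, "z": 0.0205, "fingers": 0}, {"x": 0.003, "y": -0.0125, "z": 0.0205, "fingers": 0}, {"x": 0.003, "y": -0.0125, "z": 0.0205, "fingers": 0}, {"x": 0.003, "y": -0.0125, "z": 0.0205, "fingers": 0}, {"x": 0.003, "y": -0.0125, "z": 0.0205, "fingers": 0}, {"x": 0.003, "y": -0.0125, "z": 0.0205, "fingers": 0}, {"x": 0.003, "y": -0.0125, "z": 0.0205, "fingers": 0}, {"x": 0.003, "y": -0.0125, "z": 0.0205, "fingers": 0}, {"x": 0.003, "y": -0.0125, "z": 0.0205, "fingers": 0}, {"x": 0.003, "y": -0.0125, "z": 0.0205, "fingers": 0}, {"x": 0.003, "y": -0.0125, "z": 0.0205, "fingers": 0}, {"x": 0.003, "y": -0.0125, "z": 0.0205, "fingers": 0}, {"x": 0.003, "y": -0.0125, "z": 0.0205, "fingers": 0}, {"x": 0.003, "y": -0.0125, "z": 0.0205, "fingers": 0}, {"x": 0.003, "y": -0.0125, "z": 0.0205, "fingers": 0}, {"x": 0.003, "y": -0.0125, "z": 0.0205, "fingers": 0}, {"x": 0.003, "y": -0.0125, "z": 0.0205, "fingers": 0}, {"x": 0.003, "y": -0.0125, "z": 0.0205, "fingers": 0}, {"x": 0.003, "y": -0.0125, "z": 0.0205, "fingers": 0}, {"x": 0.003, "y": -0.0125, "z": 0.0205, "fingers": 0}]}}

```text
schema error: expected keys x, y, z, roll, fingers
```

Call:
{"fn": "arm_command", "kwargs": {"motion": [{"x": 0.003, "y": -0.0125, "z": 0.0205, "roll": 0, "fingers": 0}, {"x": 0.003, "y": -0.0125, "z": 0.0205, "roll": 0, "fingers": 0}, {"x": 0.003, "y": -0.0125, "z": 0.0205, "roll": 0, "fingers": 0}, {"x": 0.003, "y": -0.0125, "z": 0.0205, "roll": 0, "fingers": 0}, {"x": 0.003, "y": -0.0125, "z": 0.0205, "roll": 0, "fingers": 0}, {"x": 0.003, "y": -0.0125, "z": 0.0205, "roll": 0, "fingers": 0}, {"x": 0.003, "y": -0.0125, "z": 0.0205, "roll": 0, "fingers": 0}, {"x": 0.003, "y": -0.0125, "z": 0.0205, "roll": 0, "fingers": 0}, {"x": 0.003, "y": -0.0125, "z": 0.0205, "roll": 0, "fingers": 0}, {"x": 0.003, "y": -0.0125, "z": 0.0205, "roll": 0, "fingers": 0}, {"x": 0.003, "y": -0.0125, "z": 0.0205, "roll": 0, "fingers": 0}, {"x": 0.003, "y": -0.0125, "z": 0.0205, "roll": 0, "fingers": 0}, {"x": 0.003, "y": -0.0125, "z": 0.0205, "roll": 0, "fingers": 0}, {"x": 0.003, "y": -0.0125, "z": 0.0205, "roll": 0, "fingers": 0}, {"x": 0.003, "y": -0.0125, "z": 0.0205, "roll": 0, "fingers": 0}, {"x": 0.003, "y": -0.0125, "z": 0.0205, "roll": 0, "fingers": 0}, {"x": 0.003, "y": -0.0125, "z": 0.0205, "roll": 0, "fingers": 0}, {"x": 0.003, "y": -0.0125, "z": 0.0205, "roll": 0, "fingers": 0}, {"x": 0.003, "y": -0.0125, "z": 0.0205, "roll": 0, "fingers": 0}, {"x": 0.003, "y": -0.0125, "z": 0.0205, "roll": 0, "fingers": 0}]}}

```text
clock: 1.82
eef_pos: [0.4802, 0.0714, 0.1626]
tool_rot: [0.122, 0.699, -0.127, 0.693]
ft_force: [-0.0, 0.8, 0.0]
grip_width: 0.0003
```

```bash
cat >> h.py <<'E'
def edge(i,z,r=.03):
    c=CAP[i];return [c[0]-r*.934,c[1]+r*.357,z]
E
python3 - <<'E'
from h import *
go(edge(4,.115));print(np.round(Ro.from_quat(get_obs()["tool_rot"]).as_matrix(),3))
E
```

```text
t 1.82 p [0.4802 0.0714 0.1626] F [-0.04  0.79  0.03] M [-0.051 -0.054  0.03 ] q [ 0.15  0.26 -0.15  1.17 -0.    0.5 ] w 0.0003
tool delta [ 0.0476  0.0124 -0.0124]
[[-0.009  0.347  0.938]
 [-0.005  0.938 -0.347]
 [-1.    -0.008 -0.007]]
```

Call:
{"fn": "arm_command", "kwargs": {"motion": [{"x": 0.008, "y": 0.004, "z": -0.004, "roll": 0, "fingers": 0}, {"x": 0.008, "y": 0.004, "z": -0.004, "roll": 0, "fingers": 0}, {"x": 0.008, "y": 0.004, "z": -0.004, "roll": 0, "fingers": 0}, {"x": 0.008, "y": 0, "z": 0, "roll": 0, "fingers": 0}, {"x": 0.008, "y": 0, "z": 0, "roll": 0, "fingers": 0}, {"x": 0.008, "y": 0, "z": 0, "roll": 0, "fingers": 0}, {"x": 0, "y": 0, "z": 0, "roll": 0, "fingers": 0}, {"x": 0, "y": 0, "z": 0, "roll": 0, "fingers": 0}]}}

```text
clock: 2.48
eef_pos: [0.4708, 0.0863, 0.1077]
tool_rot: [0.122, 0.7, -0.128, 0.692]
ft_force: [-0.2, 0.5, 0.6]
grip_width: -0.0001
```

Run:
```python
from h import *
go(edge(4,.095))
snap("wrist","w1.png");snap("side","s1.png")
```

```text
t 2.48 p [0.4708 0.0863 0.1077] F [-0.19  0.53  0.61] M [ 0.046 -0.062 -0.057] q [ 0.18  0.3  -0.25  1.03 -0.    0.54] w -0.0001
tool delta [0.0127 0.0014 0.0013]
```

View pics/w1.png

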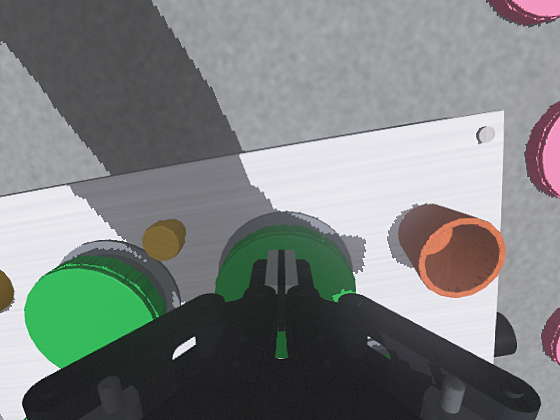

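Wrist view: the shut tips at (280,255) hang above cap4's robot-side edge. The plug (163,240) and pot (460,260) are clear. Now going down gently.

Call:
{"fn": "arm_command", "kwargs": {"motion": [{"x": 0.003, "y": 0, "z": 0, "roll": 0, "fingers": 0}, {"x": 0.003, "y": 0, "z": 0, "roll": 0, "fingers": 0}, {"x": 0.003, "y": 0, "z": 0, "roll": 0, "fingers": 0}]}}

```text
clock: 2.83
eef_pos: [0.4728, 0.0865, 0.1004]
tool_rot: [0.123, 0.698, -0.128, 0.693]
ft_force: [-0.3, -1.1, 0.1]
grip_width: -0.0003
```

Call:
{"fn": "arm_command", "kwargs": {"motion": [{"x": 0, "y": 0, "z": 0, "roll": 0, "fingers": 0}]}}

```text
clock: 2.92
eef_pos: [0.4726, 0.0863, 0.1]
tool_rot: [0.123, 0.699, -0.128, 0.693]
ft_force: [-0.6, 0.2, -0.2]
grip_width: -0.0003
```

Call:
{"fn": "arm_command", "kwargs": {"motion": [{"x": 0.001, "y": 0, "z": 0, "roll": 0, "fingers": 0}]}}

```text
clock: 3.0
eef_pos: [0.4729, 0.0863, 0.0991]
tool_rot: [0.123, 0.698, -0.128, 0.693]
ft_force: [-0.0, -0.1, -0.4]
grip_width: -0.0001
```

Call:
{"fn": "arm_command", "kwargs": {"motion": [{"x": 0.001, "y": 0, "z": 0, "roll": 0, "fingers": 0}]}}

```text
clock: 3.08
eef_pos: [0.4729, 0.0862, 0.0981]
tool_rot: [0.123, 0.698, -0.128, 0.693]
ft_force: [-0.9, -0.4, -1.3]
grip_width: -0.0
```

Call:
{"fn": "arm_command", "kwargs": {"motion": [{"x": 0.001, "y": 0, "z": 0, "roll": 0, "fingers": 0}, {"x": 0.001, "y": 0, "z": 0, "roll": 0, "fingers": 0}, {"x": 0.001, "y": 0, "z": 0, "roll": 0, "fingers": 0}]}}

```text
clock: 3.33
eef_pos: [0.4731, 0.0861, 0.0949]
tool_rot: [0.123, 0.698, -0.128, 0.694]
ft_force: [0.9, 0.3, 0.4]
grip_width: 0.0002
```

Call:
{"fn": "arm_command", "kwargs": {"motion": [{"x": 0.001, "y": 0, "z": 0, "roll": 0, "fingers": 0}]}}

```text
clock: 3.42
eef_pos: [0.4731, 0.0861, 0.0939]
tool_rot: [0.123, 0.698, -0.128, 0.694]
ft_force: [0.0, 0.3, -0.1]
grip_width: 0.0001
```

Call:
{"fn": "arm_command", "kwargs": {"motion": [{"x": 0.001, "y": 0, "z": 0, "roll": 0, "fingers": 0}]}}

```text
clock: 3.5
eef_pos: [0.4732, 0.0861, 0.0931]
tool_rot: [0.123, 0.698, -0.128, 0.694]
ft_force: [-3.7, -0.8, 12.8]
grip_width: -0.0
```

Call:
{"fn": "arm_command", "kwargs": {"motion": [{"x": 0.001, "y": 0, "z": 0, "roll": 0, "fingers": 0}]}}

```text
clock: 3.58
eef_pos: [0.4732, 0.0861, 0.0931]
tool_rot: [0.123, 0.698, -0.128, 0.694]
ft_force: [-5.3, -1.4, 13.5]
grip_width: 0.0004
```

Cap4 is rigid: contact at z=0.0931, 13 N and no sinking. Backing off, then cap5.

Call:
{"fn": "arm_command", "kwargs": {"motion": [{"x": -0.005, "y": 0, "z": 0, "roll": 0, "fingers": 0}, {"x": -0.008, "y": 0, "z": 0, "roll": 0, "fingers": 0}, {"x": -0.01, "y": 0, "z": 0, "roll": 0, "fingers": 0}]}}

```text
clock: 3.83
eef_pos: [0.4719, 0.086, 0.1159]
tool_rot: [0.123, 0.699, -0.128, 0.693]
ft_force: [0.5, -0.4, -0.6]
grip_width: 0.0001
```

Run:
```python
from h import *
go(edge(5,.112))
```

```text
t 3.83 p [0.4719 0.086  0.1159] F [ 0.55 -0.44 -0.64] M [ 0.047  0.014 -0.023] q [ 0.18  0.29 -0.24  1.05 -0.    0.54] w 0.0001
tool delta [ 0.0049 -0.1212  0.0211]
```

Call:
{"fn": "arm_command", "kwargs": {"motion": [{"x": 0, "y": -0.012, "z": 0.002, "roll": 0, "fingers": 0}, {"x": 0, "y": -0.012, "z": 0.002, "roll": 0, "fingers": 0}, {"x": 0, "y": -0.012, "z": 0.002, "roll": 0, "fingers": 0}, {"x": 0, "y": -0.012, "z": 0.002, "roll": 0, "fingers": 0}, {"x": 0, "y": -0.012, "z": 0.002, "roll": 0, "fingers": 0}, {"x": 0, "y": -0.012, "z": 0.002, "roll": 0, "fingers": 0}, {"x": 0, "y": -0.012, "z": 0.002, "roll": 0, "fingers": 0}, {"x": 0, "y": -0.012, "z": 0.002, "roll": 0, "fingers": 0}, {"x": 0, "y": -0.012, "z": 0.002, "roll": 0, "fingers": 0}, {"x": 0, "y": -0.01, "z": 0.002, "roll": 0, "fingers": 0}, {"x": 0, "y": 0, "z": 0, "roll": 0, "fingers": 0}, {"x": 0, "y": 0, "z": 0, "roll": 0, "fingers": 0}]}}

```text
clock: 4.83
eef_pos: [0.4475, -0.044, 0.1191]
tool_rot: [0.122, 0.697, -0.13, 0.694]
ft_force: [-0.0, -0.5, 0.0]
grip_width: -0.0003
```

Run:
```python
from h import *
go(edge(5,.098))
```

```text
t 4.83 p [ 0.4475 -0.044   0.1191] F [-0.03 -0.45  0.02] M [ 0.004 -0.014  0.03 ] q [-0.09  0.23 -0.32  1.03 -0.01  0.27] w -0.0003
tool delta [ 0.021   0.0093 -0.0014]
```

Call:
{"fn": "arm_command", "kwargs": {"motion": [{"x": 0.005, "y": 0.004, "z": -0.001, "roll": 0, "fingers": 0}, {"x": 0.005, "y": 0.004, "z": 0, "roll": 0, "fingers": 0}, {"x": 0.004, "y": 0, "z": 0, "roll": 0, "fingers": 0}, {"x": 0.002, "y": 0, "z": 0, "roll": 0, "fingers": 0}, {"x": 0.001, "y": 0, "z": 0, "roll": 0, "fingers": 0}, {"x": 0, "y": 0, "z": 0, "roll": 0, "fingers": 0}]}}

```text
clock: 5.33
eef_pos: [0.449, -0.0337, 0.0994]
tool_rot: [0.122, 0.698, -0.128, 0.694]
ft_force: [-1.3, -0.4, 0.3]
grip_width: 0.0001
```

Run:
```python
from h import *
go(edge(5,.097))
```

```text
t 5.33 p [ 0.449  -0.0337  0.0994] F [-1.29 -0.36  0.32] M [-0.054  0.058  0.009] q [-0.07  0.26 -0.34  0.98 -0.01  0.29] w 0.0001
tool delta [ 0.0024 -0.0011  0.0007]
```

Call:
{"fn": "arm_command", "kwargs": {"motion": [{"x": 0.001, "y": 0, "z": 0, "roll": 0, "fingers": 0}, {"x": 0.001, "y": 0, "z": 0, "roll": 0, "fingers": 0}]}}

```text
clock: 5.5
eef_pos: [0.4491, -0.0332, 0.0973]
tool_rot: [0.121, 0.698, -0.128, 0.694]
ft_force: [0.2, 1.0, -0.8]
grip_width: -0.0003
```

Call:
{"fn": "arm_command", "kwargs": {"motion": [{"x": 0.0007, "y": 0, "z": 0, "roll": 0, "fingers": 0}]}}

```text
clock: 5.58
eef_pos: [0.4492, -0.0331, 0.0965]
tool_rot: [0.121, 0.698, -0.128, 0.694]
ft_force: [0.0, 0.2, 0.5]
grip_width: -0.0001
```

Call:
{"fn": "arm_command", "kwargs": {"motion": [{"x": 0.0007, "y": 0, "z": 0, "roll": 0, "fingers": 0}]}}

```text
clock: 5.67
eef_pos: [0.4492, -0.0331, 0.0958]
tool_rot: [0.121, 0.698, -0.128, 0.694]
ft_force: [0.3, 0.3, -0.9]
grip_width: 0.0005
```

Call:
{"fn": "arm_command", "kwargs": {"motion": [{"x": 0.0007, "y": 0, "z": 0, "roll": 0, "fingers": 0}]}}

```text
clock: 5.75
eef_pos: [0.4493, -0.0332, 0.0951]
tool_rot: [0.121, 0.698, -0.128, 0.694]
ft_force: [0.0, -0.3, 0.1]
grip_width: 0.0002
```

Call:
{"fn": "arm_command", "kwargs": {"motion": [{"x": 0.0007, "y": 0, "z": 0, "roll": 0, "fingers": 0}]}}

```text
clock: 5.83
eef_pos: [0.4494, -0.0332, 0.0945]
tool_rot: [0.121, 0.698, -0.128, 0.695]
ft_force: [-0.1, 0.6, -0.3]
grip_width: -0.0
```

Call:
{"fn": "arm_command", "kwargs": {"motion": [{"x": 0.0007, "y": 0, "z": 0, "roll": 0, "fingers": 0}]}}

```text
clock: 5.92
eef_pos: [0.4494, -0.0333, 0.0937]
tool_rot: [0.121, 0.698, -0.128, 0.695]
ft_force: [-0.1, -0.0, 0.3]
grip_width: -0.0001
```

Call:
{"fn": "arm_command", "kwargs": {"motion": [{"x": 0.0007, "y": 0, "z": 0, "roll": 0, "fingers": 0}]}}

```text
clock: 6.0
eef_pos: [0.4494, -0.0333, 0.093]
tool_rot: [0.121, 0.698, -0.128, 0.695]
ft_force: [-0.5, 0.3, -0.3]
grip_width: 0.0001
```

Call:
{"fn": "arm_command", "kwargs": {"motion": [{"x": 0.0007, "y": 0, "z": 0, "roll": 0, "fingers": 0}]}}

```text
clock: 6.08
eef_pos: [0.4493, -0.0333, 0.0923]
tool_rot: [0.121, 0.698, -0.128, 0.695]
ft_force: [-0.7, 0.5, 1.4]
grip_width: -0.0003
```

Call:
{"fn": "arm_command", "kwargs": {"motion": [{"x": 0.0007, "y": 0, "z": 0, "roll": 0, "fingers": 0}]}}

```text
clock: 6.17
eef_pos: [0.4492, -0.0333, 0.0916]
tool_rot: [0.121, 0.698, -0.128, 0.694]
ft_force: [-0.4, 0.1, 1.2]
grip_width: -0.0002
```

Call:
{"fn": "arm_command", "kwargs": {"motion": [{"x": 0.0007, "y": 0, "z": 0, "roll": 0, "fingers": 0}]}}

```text
clock: 6.25
eef_pos: [0.4492, -0.0333, 0.091]
tool_rot: [0.121, 0.698, -0.128, 0.694]
ft_force: [-2.0, 0.6, 5.5]
grip_width: 0.0
```

Call:
{"fn": "arm_command", "kwargs": {"motion": [{"x": 0.0007, "y": 0, "z": 0, "roll": 0, "fingers": 0}]}}

```text
clock: 6.33
eef_pos: [0.4493, -0.0333, 0.0908]
tool_rot: [0.122, 0.697, -0.128, 0.695]
ft_force: [-2.3, 0.8, 9.3]
grip_width: 0.0002
```

Call:
{"fn": "arm_command", "kwargs": {"motion": [{"x": 0.0007, "y": 0, "z": 0, "roll": 0, "fingers": 0}]}}

```text
clock: 6.42
eef_pos: [0.4493, -0.0333, 0.0909]
tool_rot: [0.122, 0.697, -0.128, 0.695]
ft_force: [-2.7, 0.5, 8.9]
grip_width: -0.0
```

Run:
```python
from h import *
st()
c=snap("side","s2.png");snap("wrist","w2.png")
import pickle
a=pickle.load(open("c0.pkl","rb"))["side"]["frame"]
im=np.hstack([x[190:255,235:305,::-1] for x in(a,c["frame"])]);cv2.imwrite("pics/s2c.png",cv2.resize(im,None,fx=5.6,fy=5.6,interpolation=cv2.INTER_CUBIC))
```

```text
t 6.42 p [ 0.4493 -0.0333  0.0909] F [-2.7  0.5  8.9] M [ 0.033  0.568 -0.009] q [-0.07  0.27 -0.36  0.95 -0.01  0.29] w -0.0
```

View pics/s2c.png

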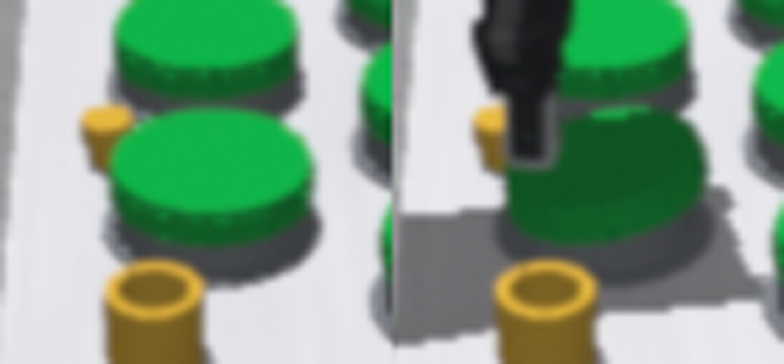

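The right half of the crop shows cap5 clearly tilted under the tip: its robot side is down and its far side raised. So cap5 rocks. Letting go and checking that it swings back.

Call:
{"fn": "arm_command", "kwargs": {"motion": [{"x": -0.003, "y": 0, "z": 0, "roll": 0, "fingers": 0}, {"x": -0.005, "y": 0, "z": 0, "roll": 0, "fingers": 0}, {"x": -0.005, "y": 0, "z": 0, "roll": 0, "fingers": 0}, {"x": -0.004, "y": 0, "z": 0, "roll": 0, "fingers": 0}, {"x": 0, "y": 0, "z": 0, "roll": 0, "fingers": 0}, {"x": 0, "y": 0, "z": 0, "roll": 0, "fingers": 0}]}}

```text
clock: 7.02
eef_pos: [0.4502, -0.0333, 0.11]
tool_rot: [0.122, 0.697, -0.128, 0.695]
ft_force: [-0.3, -1.3, -0.8]
grip_width: 0.0004
```

Run:
```python
from h import *
go(list(CAP[5][:2])+[.108])
c=snap("side","s3.png")
im=np.hstack([x[190:255,235:305,::-1] for x in(c["frame"],)]);cv2.imwrite("pics/s3c.png",cv2.resize(im,None,fx=6,fy=6,interpolation=cv2.INTER_CUBIC))
```

```text
t 7.02 p [ 0.4502 -0.0333  0.11  ] F [-0.29 -1.28 -0.75] M [-0.011 -0.013 -0.021] q [-0.07  0.24 -0.33  1.   -0.01  0.29] w 0.0004
tool delta [ 0.002  -0.0022  0.0297]
```

View pics/s3c.png

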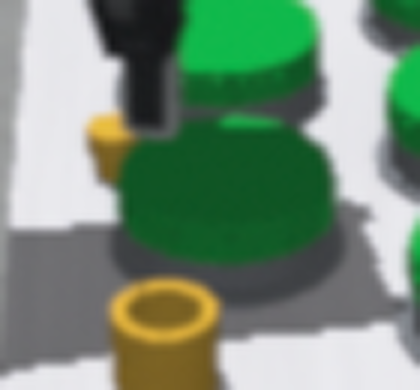

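The cap swung back level. Moving over its middle.

Call:
{"fn": "arm_command", "kwargs": {"motion": [{"x": 0, "y": 0, "z": 0.007, "roll": 0, "fingers": 0}, {"x": 0, "y": -0.001, "z": 0.007, "roll": 0, "fingers": 0}, {"x": 0, "y": -0.001, "z": 0.007, "roll": 0, "fingers": 0}, {"x": 0, "y": 0, "z": 0.004, "roll": 0, "fingers": 0}, {"x": 0, "y": 0, "z": 0, "roll": 0, "fingers": 0}, {"x": 0, "y": 0, "z": 0, "roll": 0, "fingers": 0}]}}

```text
clock: 7.57
eef_pos: [0.4759, -0.0454, 0.1091]
tool_rot: [0.122, 0.697, -0.128, 0.695]
ft_force: [0.5, 0.7, 0.4]
grip_width: -0.0001
```

Run:
```python
from h import *
go(list(CAP[5][:2])+[.099])
```

```text
t 7.57 p [ 0.4759 -0.0454  0.1091] F [0.49 0.74 0.37] M [ 0.016 -0.045 -0.007] q [-0.09  0.29 -0.26  1.02 -0.01  0.27] w -0.0001
tool delta [0.0101 0.0003 0.0014]
```

Call:
{"fn": "arm_command", "kwargs": {"motion": [{"x": 0.004, "y": 0, "z": 0.001, "roll": 0, "fingers": 0}, {"x": 0.003, "y": 0, "z": 0, "roll": 0, "fingers": 0}, {"x": 0.002, "y": 0, "z": 0, "roll": 0, "fingers": 0}, {"x": 0, "y": 0, "z": 0, "roll": 0, "fingers": 0}, {"x": 0.001, "y": 0, "z": 0, "roll": 0, "fingers": 0}, {"x": 0.001, "y": 0, "z": 0, "roll": 0, "fingers": 0}]}}

```text
clock: 8.07
eef_pos: [0.4757, -0.0457, 0.0962]
tool_rot: [0.121, 0.698, -0.128, 0.694]
ft_force: [0.2, -0.2, 0.1]
grip_width: -0.0001
```

Call:
{"fn": "arm_command", "kwargs": {"motion": [{"x": 0.001, "y": 0, "z": 0, "roll": 0, "fingers": 0}]}}

```text
clock: 8.15
eef_pos: [0.4756, -0.0456, 0.0951]
tool_rot: [0.121, 0.698, -0.128, 0.694]
ft_force: [-0.6, -0.6, 1.1]
grip_width: -0.0
```

Call:
{"fn": "arm_command", "kwargs": {"motion": [{"x": 0.001, "y": 0, "z": 0, "roll": 0, "fingers": 0}]}}

```text
clock: 8.23
eef_pos: [0.4757, -0.0456, 0.0947]
tool_rot: [0.121, 0.697, -0.128, 0.695]
ft_force: [-2.2, -0.3, 8.0]
grip_width: 0.0
```

Call:
{"fn": "arm_command", "kwargs": {"motion": [{"x": 0.001, "y": 0, "z": 0, "roll": 0, "fingers": 0}]}}

```text
clock: 8.32
eef_pos: [0.4758, -0.0456, 0.0945]
tool_rot: [0.121, 0.697, -0.128, 0.695]
ft_force: [-2.8, 0.5, 8.2]
grip_width: -0.0001
```

Run:
```python
from h import *
go(list(CAP[5][:2])+[.088])
```

```text
t 8.32 p [ 0.4758 -0.0456  0.0945] F [-2.83  0.46  8.24] M [0.05  0.556 0.002] q [-0.09  0.31 -0.28  0.98 -0.01  0.26] w -0.0001
tool delta [0.0065 0.0005 0.0015]
```

Call:
{"fn": "arm_command", "kwargs": {"motion": [{"x": 0.0016, "y": 0, "z": 0.0005, "roll": 0, "fingers": 0}]}}

```text
clock: 8.4
eef_pos: [0.4758, -0.0457, 0.0939]
tool_rot: [0.121, 0.697, -0.128, 0.695]
ft_force: [-4.1, 0.4, 7.1]
grip_width: 0.0001
```

Call:
{"fn": "arm_command", "kwargs": {"motion": [{"x": 0.0016, "y": 0, "z": 0, "roll": 0, "fingers": 0}]}}

```text
clock: 8.48
eef_pos: [0.4757, -0.0456, 0.0932]
tool_rot: [0.121, 0.697, -0.128, 0.695]
ft_force: [-2.7, -0.2, 7.4]
grip_width: 0.0002
```

Call:
{"fn": "arm_command", "kwargs": {"motion": [{"x": 0.0016, "y": 0, "z": 0, "roll": 0, "fingers": 0}]}}

```text
clock: 8.57
eef_pos: [0.4757, -0.0457, 0.0927]
tool_rot: [0.121, 0.697, -0.128, 0.695]
ft_force: [-2.7, 0.7, 7.5]
grip_width: -0.0001
```

Call:
{"fn": "arm_command", "kwargs": {"motion": [{"x": 0.0016, "y": 0, "z": 0, "roll": 0, "fingers": 0}]}}

```text
clock: 8.65
eef_pos: [0.4757, -0.0456, 0.0922]
tool_rot: [0.121, 0.696, -0.128, 0.696]
ft_force: [-2.2, -0.1, 7.7]
grip_width: -0.0002
```

Run:
```python
from h import *
st()
c=snap("side","s4.png")
cv2.imwrite("pics/s4c.png",cv2.resize(c["frame"][185:255,235:310,::-1],None,fx=7,fy=7,interpolation=cv2.INTER_CUBIC))
```

```text
t 8.65 p [ 0.4757 -0.0456  0.0922] F [-2.17 -0.06  7.71] M [0.134 0.586 0.01 ] q [-0.09  0.31 -0.29  0.98 -0.01  0.26] w -0.0002
```

View pics/s4c.png

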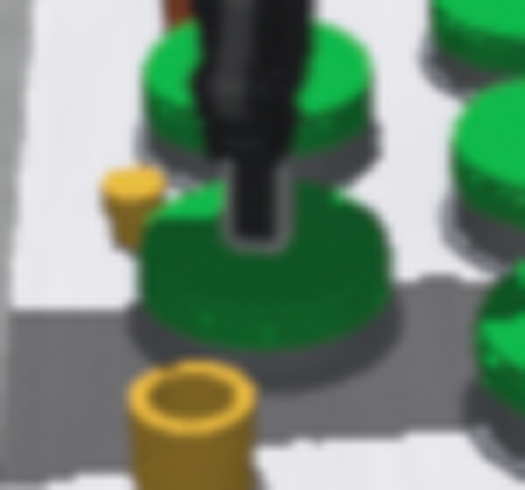

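The tip sits at the middle of cap5, which is level and sinking. Continuing.

Call:
{"fn": "arm_command", "kwargs": {"motion": [{"x": 0.0016, "y": 0, "z": 0.0005, "roll": 0, "fingers": 0}, {"x": 0.0016, "y": 0, "z": 0, "roll": 0, "fingers": 0}, {"x": 0.0016, "y": 0, "z": 0, "roll": 0, "fingers": 0}, {"x": 0.0016, "y": 0, "z": 0, "roll": 0, "fingers": 0}]}}

```text
clock: 9.03
eef_pos: [0.4758, -0.0456, 0.09]
tool_rot: [0.121, 0.696, -0.128, 0.696]
ft_force: [-2.4, -0.1, 8.6]
grip_width: 0.0002
```

Call:
{"fn": "arm_command", "kwargs": {"motion": [{"x": 0.0016, "y": 0, "z": 0, "roll": 0, "fingers": 0}, {"x": 0.0016, "y": 0, "z": 0, "roll": 0, "fingers": 0}, {"x": 0.0016, "y": 0, "z": 0, "roll": 0, "fingers": 0}]}}

```text
clock: 9.28
eef_pos: [0.4758, -0.0456, 0.0885]
tool_rot: [0.121, 0.695, -0.128, 0.697]
ft_force: [-3.3, -0.1, 8.3]
grip_width: 0.0001
```

Call:
{"fn": "arm_command", "kwargs": {"motion": [{"x": 0.0016, "y": 0, "z": 0, "roll": 0, "fingers": 0}, {"x": 0.0016, "y": 0, "z": 0, "roll": 0, "fingers": 0}]}}

```text
clock: 9.45
eef_pos: [0.4757, -0.0457, 0.0883]
tool_rot: [0.121, 0.694, -0.127, 0.698]
ft_force: [-5.4, 0.9, 12.6]
grip_width: -0.0002
```

Call:
{"fn": "arm_command", "kwargs": {"motion": [{"x": 0.0025, "y": 0, "z": 0, "roll": 0, "fingers": 0}]}}

```text
clock: 9.53
eef_pos: [0.4758, -0.0456, 0.0882]
tool_rot: [0.121, 0.694, -0.127, 0.698]
ft_force: [-8.1, 1.7, 25.2]
grip_width: 0.0004
```

Call:
{"fn": "arm_command", "kwargs": {"motion": [{"x": 0.0025, "y": 0, "z": 0, "roll": 0, "fingers": 0}, {"x": 0.0025, "y": 0, "z": 0, "roll": 0, "fingers": 0}]}}

```text
clock: 9.7
eef_pos: [0.4758, -0.0456, 0.0883]
tool_rot: [0.121, 0.693, -0.127, 0.699]
ft_force: [-6.5, 0.9, 17.1]
grip_width: -0.0001
```

Rigid at 25 N with no further sinking. Lifting and checking level.

Call:
{"fn": "arm_command", "kwargs": {"motion": [{"x": -0.003, "y": 0, "z": 0, "roll": 0, "fingers": 0}, {"x": -0.005, "y": 0, "z": 0, "roll": 0, "fingers": 0}, {"x": -0.01, "y": 0, "z": 0, "roll": 0, "fingers": 0}, {"x": -0.02, "y": 0, "z": 0, "roll": 0, "fingers": 0}, {"x": -0.02, "y": 0, "z": 0, "roll": 0, "fingers": 0}, {"x": -0.02, "y": 0, "z": -0.01, "roll": 0, "fingers": 0}, {"x": -0.01, "y": 0.02, "z": -0.02, "roll": 0, "fingers": 0}, {"x": 0, "y": 0.025, "z": -0.02, "roll": 0, "fingers": 0}, {"x": 0, "y": 0.025, "z": -0.02, "roll": 0, "fingers": 0}, {"x": 0, "y": 0.025, "z": -0.02, "roll": 0, "fingers": 0}, {"x": 0, "y": 0.025, "z": -0.02, "roll": 0, "fingers": 0}, {"x": 0, "y": 0.025, "z": -0.02, "roll": 0, "fingers": 0}, {"x": 0, "y": 0.025, "z": -0.01, "roll": 0, "fingers": 0}, {"x": 0, "y": 0.025, "z": -0.01, "roll": 0, "fingers": 0}, {"x": 0, "y": 0.02, "z": 0, "roll": 0, "fingers": 0}, {"x": 0, "y": 0.01, "z": 0, "roll": 0, "fingers": 0}, {"x": 0, "y": 0, "z": 0, "roll": 0, "fingers": 0}, {"x": 0, "y": 0, "z": 0, "roll": 0, "fingers": 0}]}}

```text
clock: 11.2
eef_pos: [0.4125, 0.2294, 0.1816]
tool_rot: [0.124, 0.689, -0.128, 0.702]
ft_force: [0.1, -0.1, -0.2]
grip_width: -0.0002
```

Run:
```python
from h import *
import pickle
st();A=pickle.load(open("c0.pkl","rb"))
c=snap("side","s5.png");t=snap("top","t5.png")
im=np.hstack([x[165:295,225:370,::-1] for x in(A["side"]["frame"],c["frame"])]);cv2.imwrite("pics/s5c.png",cv2.resize(im,None,fx=2.7,fy=2.7,interpolation=cv2.INTER_CUBIC))
def tops(s):
    sh=cv2.cvtColor(s["frame"],cv2.COLOR_RGB2HSV);ms=((sh[...,0]>45)&(sh[...,0]<90)&(sh[...,1]>120)&(sh[...,2]>150)).astype(np.uint8)*255
    cn,_=cv2.findContours(ms,cv2.RETR_EXTERNAL,cv2.CHAIN_APPROX_NONE)
    for k in cn:
        if 200<cv2.contourArea(k)<1000:
            e=cv2.fitEllipse(k)
            if 225<e[0][0]<370 and 165<e[0][1]<290: print(np.round(e[0],1),np.round(e[1],1),round(e[2],1))
tops(A["side"]);print();tops(c)
```

```text
t 11.2 p [0.4125 0.2294 0.1816] F [ 0.07 -0.09 -0.16] M [-0.029 -0.013  0.021] q [ 0.52  0.21 -0.17  1.18 -0.02  0.88] w -0.0002
[321.8 230.3] [18.8 35.9] 93.2
[272.1 218.3] [17.2 34.4] 89.9
[316.1 203.7] [15.2 32.5] 92.7
[271.2 194.1] [14.  30.9] 90.1
[311.4 183.1] [12.2 29.8] 92.4

[321.7 230.3] [18.9 36.2] 93.1
[272.  220.6] [17.4 34.3] 89.5
[316.1 203.7] [15.4 32.7] 92.6
[271.1 194.2] [14.  31.2] 90.4
[311.3 183.1] [12.2 29.8] 92.2
```

View pics/s5c.png

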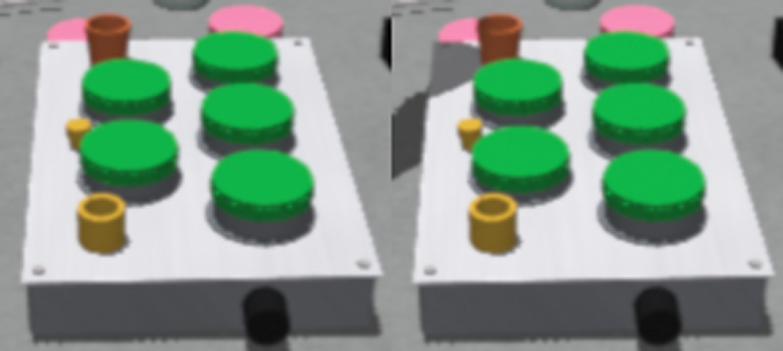

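View pics/t5.png

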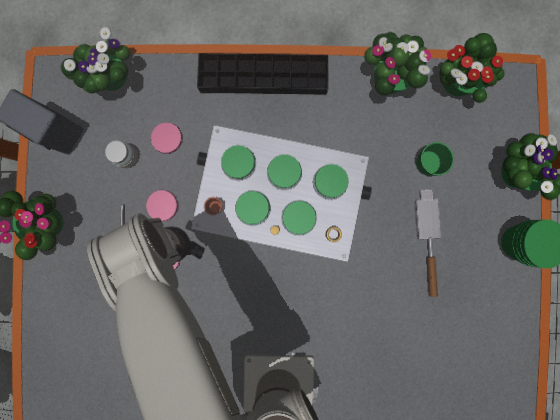

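Cap5's top ellipse is 2.3 px lower at (272,221), which is about 7 mm. It is level, and everything else is unchanged. The arm is clear.

```bash
python3 -c "
from workcell import job_done
print(job_done())"
```

```text
the job is handed in; nothing more can be done
None
```

Cap5 (near row, right) was the loose cap. It is now pressed home, and I have handed the job in.

- **Finding it:** I pressed near the edge of cap4 first, and it was rigid (13 N, no sinking). Cap5's edge then gave about 3–4 mm at around 1 N. The side view showed it tilted under the tip and level again after I let go. I did not test caps 1–3, since the loose one was already found.
- **Seating it:** Pressed at its middle, cap5 slid from z ≈ 0.095 m to 0.088 m at about 8 N, which is 6.5–7 mm. It then went rigid, with no further sinking at 25 N.
- **Last checks:** In the side view, cap5's top is 2.3 px lower (about 7 mm) with the same ellipse shape, so it is level. The other four caps are within about 0.1 px of where they were. The pot, coupling and plug look unmoved in both views. The arm is clear, with no contact force, at 11.2 s.
- **Disagreements:** The camera put the cap tops about 1.5 mm lower than contact did, within the 2 mm calibration. The stopper gave at about 8 N, not the 10 N stated. The arm in the last top view partly hides the screwdriver and the nearest pink disc. The arm never touched either of them.

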